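# Hold the peristaltic pump's sprung track arm open for re-tubing

### The job

A colleague is about to lay a new tube into the bench pump. Lift the pump's clear guard fully up and back, so that it stands open by itself, upright or nearly so, then take the track arm by its upright black finger post, swing it away from the rollers against its spring until it is fully against its stop, and hold it there: finish while still holding it against the stop. Keep off the roller rotor and do not disturb the beaker, the tube rack or the marker.

Things in the scene. Friction and masses are not known exactly. Their poses are not given: they have to be found in the camera images.
- pump: white bench pump, 290 mm deep (x), 196 mm wide (y), its flat metal deck 78 mm above the bench; it does not move. Origin under the centre of its body on the bench; its x axis points from its sloped control panel (the side of the robot) to its back, its y axis to its left, z up. On the deck, under the guard, are the rotor, the track arm and two empty grey tube clips (the clips near the right edge, x +-34 mm, y -78 mm, 24 mm tall)
- guard (a joint): angle of the clear guard hood (190 mm wide, 174 mm deep, top 52 mm above its hinge): 0 rad shut, 1.75 rad fully open (stop); 1.57 is upright. It starts anywhere from shut to slightly ajar. The stiff hinge keeps it where it is left; lifting it by the tab takes about 2 N
- guard_tab (a point): grip point of the grey tab that sticks out of the middle of the guard's front: the tab is 12 mm thick across the pump's y, 24 mm high, and stands out 36 mm; this point lies 22 mm out from the guard's front face, half-way up the tab. It is 196 mm ahead of and 26 mm above the hinge line when shut, and travels with the guard about the hinge line, up and to the back. Its axes turn with the guard
- guard_hinge (a point): point of the guard's hinge line, mid-width, 86 mm above the bench at the back edge of the deck, 90 mm behind the pump's origin; the hinge line runs along the pump's y
- track_arm (a joint): angle of the sprung track arm about its upright pivot: 0 rad at rest (curved shoe close to the rollers), 0.55 rad fully open against its rubber-sleeved stop post. Positive swings the finger post to the pump's left (+y), clockwise seen from above. A spring pulls it back: about 4 N at the finger post at rest, 10 N at the stop; it snaps back if let go
- finger_post (a point): centre of the upright black finger post at the front end of the track arm: a ribbed cylinder 14 mm in diameter, 30 mm tall, its centre 32 mm above the deck (110 mm above the bench), its top 15 mm higher, its foot on the arm's plate 18 mm lower. It moves with the arm in an arc of 113 mm radius about track_pivot, about 61 mm to the pump's left. At rest its gap to the rotor is about 32 mm. The guard, when shut, covers it
- track_pivot (a point): point on the upright pivot axis of the track arm, at the height of finger_post; 52 mm behind and 30 mm to the left of the pump's origin
- rotor: rotor with six white rollers between two metal discs, 65 mm in diameter, 33 mm tall, standing on the deck; not to be touched. Origin on its upright axis at deck height
- steel_beaker: loose open steel beaker, 86 mm in diameter, 92 mm high, standing beside the pump; leave alone. Origin under its centre
- tube_rack: loose small plastic tube rack, 60x94x48 mm, standing on the other side of the pump (which of the two stands left varies); leave alone. Origin under its centre
- marker: loose marker pen lying on the bench, 138 mm long, 16 mm thick; leave alone. Origin under its centre

How it is judged:
By the outcome, as a careful person would: the job done as asked, in the order asked, and still so for the second after the job is handed in, while the arm keeps its last pose, push and grip.
It also fails if it takes over 45 s, if anything falls off the work surface, if the arm or the gripper's body presses on something with over 40 N, if the wrist force passes 120 N, or if a joint passes its speed limit or range.

### The arm

A 6-joint arm with a two-finger parallel gripper is mounted at the origin on a cart in front of the work surface, level with it; the furniture and walls round the work are solid. World frame = base frame: x ahead of the robot, y to its left, z up, the work surface at z = 0. Lengths are in m, angles in rad, forces in N, time in s.
With the tool pointing down it reaches from about 0.4 to 0.925 m from the base axis. Payload 12.5 kg.
Tool frame: the origin (TCP) lies at the very end of the fingers, on their centre line; the grasp point (between the pads) lies behind it (manip.tcp_to_grasp is the z of the grasp point in the tool frame, in m); z points along the fingers, y is the line along which they close (so a half turn about z gives the same grasp; the last joint's range is limited). The gripper opens to 95 mm and grips with 3 to 60 N. Pads are 20 mm wide; open, the fingers measure 119 mm over their backs; the gripper's body (75 mm by 180 mm) begins 59 mm behind the grasp point.
Start: joints at [-0.106, 0.491, 1.559, -0, 1.092, -0.106], TCP at [0.625, 0, 0.215] pointing down, gripper open.
Joint ranges: [-3.1, 3.1], [-0.84, 2.19], [0.05, 2.79], [-1.13, 4.28], [0.06, 2.93], [-2.69, 2.69]. Speed limits (rad/s): [2.22, 2.22, 2.79, 3.14, 3.14, 3.14].

### API

Orientations are given as a rotation vector (axis times angle).
In Python, from workcell import manip gives the robot as it stands.
- The arm moves only by the tool arm_command, never from a script. Its argument "commands" is one flat list of numbers, 7 for each row, row after row: the shift along the tool's x, y, z in mm, then the turn, a rotation vector about the tool's x, y, z in degrees, then the opening, from 0 (shut) to 1 (fully open). In form: [tx, ty, tz, wx, wy, wz, gripper, tx, ty, tz, wx, wy, wz, gripper, ...]. A call has 1 to 12 rows; each row is the pose to reach, as a shift and turn from the pose commanded when the call began, along the tool's axes at that moment; what a row does not reach only later rows make up. A row lasts 1/12 s, in which the tool goes at most 41.7 mm and 7.16 degrees, less where a joint would pass 70% of its speed; a pose out of reach is approached as far as the arm can. A call with a gripper value outside its range is refused whole. The fingers move at their own pace and stop on an object; the grip force is fixed at half the most. Time passes only in rows, so rows that repeat a pose let the fingers close. It gives the time, the measured TCP pose, the force, the opening and the grip force at its end, in the units of the state.
- manip.read_state(): the state, without advancing time (a new reading comes with each control period).
- manip.get_image(name): name is "scene" or "side" or "wrist"; returns the picture (480x640x3 uint8, red, green, blue); there is no depth.
- manip.camera_params(name): a dict with "intrinsics" (3x3 intrinsics, pixels), "k1" (the pictures are not rectified: a ray, as slopes to the right and down, at radius r is drawn at 1 + k1 r^2 times it, then the intrinsics apply), "rvec" (rotation vector, rad) and "tvec" (3), from world to camera coordinates, as OpenCV has them. Camera axes: x right, y down, z forward; pixel columns grow to the right and rows downward; lengths in m; the calibration is good to about 2 mm. A picture is of the moment at which its call begins: read the wrist's pose just before it. camera_params takes no time and is no camera call; for the wrist camera it gives the pose at the moment of the call.
- manip.job_done(): hands the job in; it is judged then, once.
The state is a dict: "time_s": time; "q": joint angles; "qvel": joint speeds; "joint_efforts": joint torques, N m; "position": TCP position; "tcp_rot": TCP orientation; "force": force on the tool from outside, world axes, zero at the start; "torque": the same for the moment, N m; "opening": finger opening in m; "grip_force": force on a finger pad.
Only numpy, scipy, OpenCV 4.12 (cv2) and the standard library are available. Lean on these libraries where they do the work, as an engineer would, in place of code of your own. Each camera call takes 0.05 s, during which the arm holds its last target. There are 200 camera calls.

## Working session

There is one attempt and no reset: what is moved stays moved. The work goes in short steps, Python scripts to look and compute and a tool call to move; the robot and the scene stay as the last step left them, time stands still between calls to the robot, and variables do not carry over. Pictures are saved under pics/ and viewed, at most 10 in all, crops included, and the job is handed in when it is done.

Besides the shell and the picture viewer there is one more tool, called as name(argument=value, ...) on one line, values as JSON. arm_command: Moves the arm, as the interface text tells. Its arguments: {"type":"object","properties":{"commands":{"type":"array","items":{"type":"number"}}},"required":["commands"]}

```bash
mkdir -p pics; ls; python3 - <<'E'
from workcell import manip
import cv2
for n in("scene","side"):
    cv2.imwrite(f"pics/{n}0.png",manip.get_image(n)[:,:,::-1]); print(n,manip.camera_params(n))
print(manip.read_state(),manip.tcp_to_grasp)
E
```

```text
pics
scene {'intrinsics': array([[456.69911139,   0.        , 318.31270866],
       [  0.        , 456.69911139, 242.38229407],
       [  0.        ,   0.        ,   1.        ]]), 'k1': 0.0031029293816749732, 'rvec': array([ 1.13599942,  2.10614516, -1.19075734]), 'tvec': array([ 0.18560702, -0.17797063,  1.50558226])}
side {'intrinsics': array([[497.01661605,   0.        , 324.51040298],
       [  0.        , 497.01661605, 245.48044186],
       [  0.        ,   0.        ,   1.        ]]), 'k1': -0.11696037143087337, 'rvec': array([ 1.98698197, -0.17299188,  0.12059525]), 'tvec': array([-0.48274299,  0.18207119,  1.02807956])}
{'time_s': 0.1, 'q': array([-1.05589172e-01,  4.91501012e-01,  1.55937962e+00, -1.39991307e-05,
        1.09169941e+00, -1.05584826e-01]), 'qvel': array([-7.94767865e-04, -2.36612217e-03, -1.93053399e-03, -5.36557622e-05,
       -1.03827170e-03, -9.21704075e-04]), 'joint_efforts': array([ 2.47082615e-03, -6.13621187e+01, -2.58604574e+01,  6.93451893e-02,
        4.70101309e-02, -2.07912552e-05]), 'position': array([6.24789464e-01, 4.84077433e-05, 2.14122171e-01]), 'tcp_rot': array([-2.22090156e+00, -2.22090625e+00,  9.89946939e-04]), 'force': array([-0.28238008, -0.04396431, -0.52142098]), 'torque': array([-0.01524648, -0.0475251 ,  0.00991765]), 'grip_force': 0.0, 'opening': 0.09507123582482756} -0.0188
```

View pics/scene0.png

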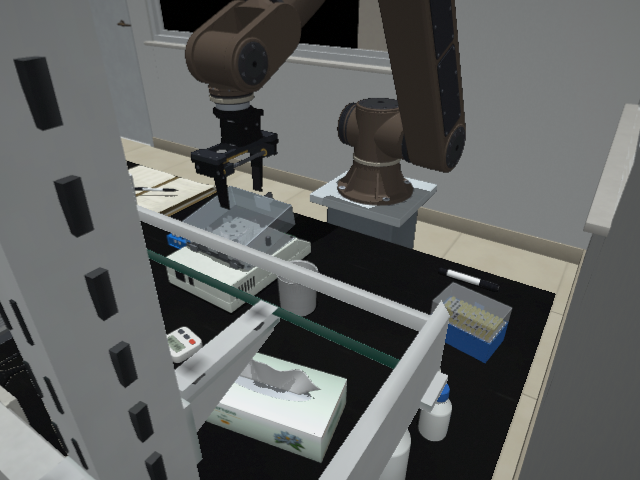

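View pics/side0.png

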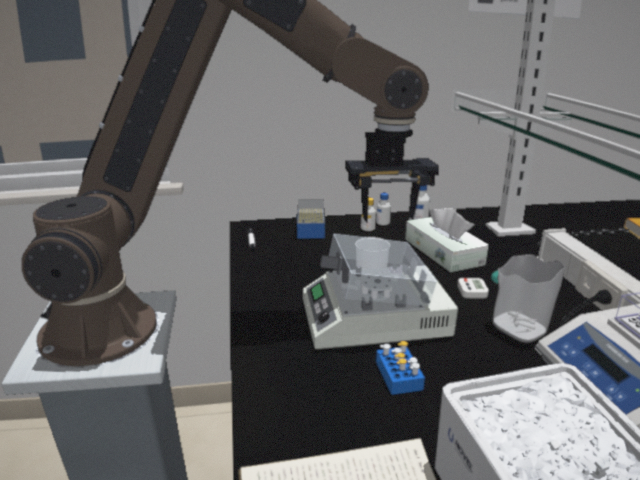

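The side view shows the pump, panel facing the robot at (320,300), guard slightly ajar with its tab at about (330,262), blue rack on the right at (400,370) and the beaker behind-left at (372,255). Next: an enlarged crop and the wrist view.

```bash
cat > h.py <<'E'
import numpy as np,cv2
from workcell import manip
from scipy.spatial.transform import Rotation as Ro
def cp(n):
    p=manip.camera_params(n); return p['intrinsics'],np.array([p['k1'],0,0,0,0.]),Ro.from_rotvec(p['rvec']).as_matrix(),p['tvec'],p['rvec']
def ray(P,uv):
    K,d,R,t,_=P
    # model: distorted = (1+k1 r^2) * slope  == OpenCV k1
    s=cv2.undistortPoints(np.array([[uv]],float),K,d)[0,0]
    v=R.T@np.array([s[0],s[1],1]); return -R.T@t,v
def atz(P,uv,z):
    o,v=ray(P,uv); return o+v*(z-o[2])/v[2]
def proj(P,X):
    K,d,R,t,rv=P
    return cv2.projectPoints(np.atleast_2d(np.array(X,float)),rv,t,K,d)[0][:,0]
def tri(l):
    A=0;b=0
    for P,uv in l:
        o,v=ray(P,uv);v/=np.linalg.norm(v);M=np.eye(3)-np.outer(v,v);A=A+M;b=b+M@o
    return np.linalg.solve(A,b)
E
python3 - <<'E'
from h import *
im=cv2.imread('pics/side0.png')[220:360,290:470]
cv2.imwrite('pics/side0c.png',cv2.resize(im,None,fx=4.2,fy=4.2,interpolation=2))
p=cp('wrist');print(p[2:4])
cv2.imwrite('pics/wrist0.png',manip.get_image('wrist')[:,:,::-1])
np.save('w0.npy',np.array(p,dtype=object),allow_pickle=True)
P=cp('side')
for uv in[(303,303),(316,347),(454,330)]:print(atz(P,uv,0))
E
```

```text
(array([[ 9.99999778e-01,  2.68594261e-04, -6.09862016e-04],
       [ 4.17012426e-04, -9.66061907e-01,  2.58310315e-01],
       [-5.19783794e-04, -2.58310512e-01, -9.66061804e-01]]), array([-0.62405506, -0.02894775,  0.39047159]))
[0.44866447 0.04798315 0.        ]
[ 0.45052842 -0.12620872  0.        ]
[ 0.7490106  -0.11816682  0.        ]
```

View pics/side0c.png

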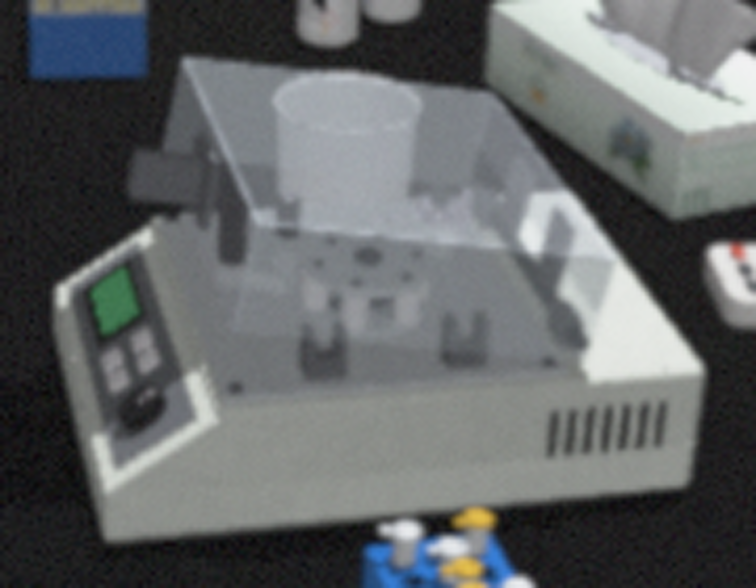

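View pics/wrist0.png

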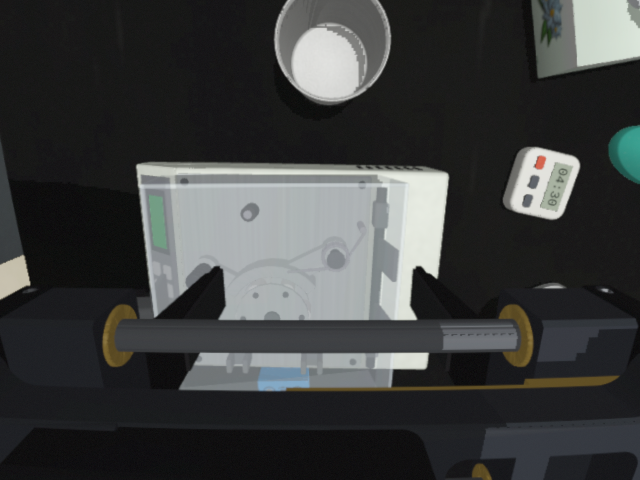

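Crop: tab centre about crop (165,177), guard front-top corners (185,58) and (260,218), body corners FR bottom (105,541), BR bottom (692,487), BR top (703,368). Wrist: deck corners BL (447,172), BR (430,368), pivot (335,255), finger post ~(205,272), stop (250,212). I'll fit the pump pose and guard angle.

```bash
cat > fit.py <<'E'
from h import *
from scipy.optimize import least_squares
S=cp('side'); W=tuple(np.load('w0.npy',allow_pickle=True)); W=tuple(np.array(a,float) for a in W)
c=lambda u,v:(290+u/4.2,220+v/4.2)
def g(p,th): # guard point rel hinge (x,y,z), opened th
    x,y,z=p; s,k=np.sin(th),np.cos(th)
    return np.array([.09+x*k+z*s, y, .086-x*s+z*k])
def pump(P,p): k,s=np.cos(P[2]),np.sin(P[2]); return np.array([P[0]+k*p[0]-s*p[1],P[1]+s*p[0]+k*p[1],p[2]])
T=np.array([-.196,0,.026])
obs=[(S,c(105,541),(-.145,-.098,0),0),(S,c(692,487),(.145,-.098,0),0),(S,c(703,368),(.145,-.098,.078),0),
(W,(447,172),(.145,.098,.078),0),(W,(430,368),(.145,-.098,.078),0),
(S,c(165,177),T,1),(S,c(185,58),(-.174,.095,.052),1),(S,c(260,218),(-.174,-.095,.052),1)]
def f(P): return np.concatenate([proj(cam,pump(P,g(p,P[3]) if q else p))[0]-uv for cam,uv,p,q in obs])
if __name__=='__main__':
    r=least_squares(f,[.6,-.02,0,.1],loss='soft_l1');P=r.x
    print(P.round(4));print(f(P).reshape(-1,2).round(1))
    print('tab',pump(P,g(T,P[3])),'hinge',pump(P,(.09,0,.086)))
    piv=pump(P,(.052,.03,.11))
    print('pivot',piv,proj(W,piv),proj(S,piv))
    fp=tri([(W,(205,272)),(S,c(232,222))]);print('post',fp,atz(W,(205,272),.11),np.linalg.norm(fp-piv))
    print('wristcam C',-W[2].T@W[3]); np.save('P.npy',P)
E
python3 fit.py
```

```text
[ 0.5895 -0.0483  0.0017  0.1874]
[[-0.3  4.5]
 [-1.8  2.2]
 [ 0.2 -1.9]
 [ 0.8 -3.5]
 [-1.1  1.5]
 [ 0.5 -0. ]
 [-0.4 -0.3]
 [ 1.8  1.1]]
tab [ 0.49175253 -0.04842039  0.14806849] hinge [ 0.67947413 -0.04809742  0.086     ]
pivot [ 0.64142257 -0.01816284  0.11      ] [[338.97266885 257.26520703]] [[395.02812428 266.83471194]]
post [ 0.53064412 -0.03022897  0.1105189 ] [ 0.53256914 -0.03094111  0.11      ] 0.11143484882418636
wristcam C [0.62426995 0.07306521 0.38431661]
```

```bash
cat > go.py <<'E'
from h import *
import fit
P=np.load('P.npy')
HX,HZ=.6795,.086
def tabpos(th,out=0): 
    t=fit.pump(P,fit.g((-.196-out,0,.026),th)); return t
def rot(down,cam=1): # tool z 'down' deg below +x horizontal, y closing along world y, tool x to +x/up
    a=np.radians(down); z=np.array([np.cos(a),0,-np.sin(a)]); x=np.array([np.sin(a),0,np.cos(a)])*cam
    return np.stack([x,np.cross(z,x),z],1)
def rel(grasp,R,s=None,back=0,ref=None):
    """shift mm / rotvec deg from ref (pos,R) pose to have grasp point at grasp, backed off by `back` along tool z"""
    if ref is None:
        s=manip.read_state(); ref=(s['position'],Ro.from_rotvec(s['tcp_rot']).as_matrix())
    tcp=grasp+R[:,2]*(-manip.tcp_to_grasp-back)
    return (ref[1].T@(tcp-ref[0])*1000).round(1), np.degrees(Ro.from_matrix(ref[1].T@R).as_rotvec()).round(1)
E
python3 - <<'E'
from go import *
t=tabpos(P[3],.003);print(t)
R=rot(65);print(R.round(2))
print(rel(t,R,back=.08)); print(rel(t,R,back=.0))
E
```

```text
[ 0.48880508 -0.04842546  0.14862753]
[[ 0.91  0.    0.42]
 [ 0.   -1.    0.  ]
 [ 0.42  0.   -0.91]]
(array([ -48.5, -161.9,   10.2]), array([-19.6,  19.6,  88.4]))
(array([ -48.5, -128. ,   82.7]), array([-19.6,  19.6,  88.4]))
```

arm_command(commands=[-48.5,-162,-20,0,0,45,0.6,-48.5,-162,-20,0,0,45,0.6,-48.5,-162,-20,0,0,45,0.6,-48.5,-162,-20,0,0,45,0.6,-48.5,-162,-20,0,0,45,0.6,-48.5,-162,-20,0,0,45,0.6,-48.5,-162,10,-19.6,19.6,88.4,0.6,-48.5,-162,10,-19.6,19.6,88.4,0.6,-48.5,-162,10,-19.6,19.6,88.4,0.6,-48.5,-162,10,-19.6,19.6,88.4,0.6,-48.5,-162,10,-19.6,19.6,88.4,0.6,-48.5,-162,10,-19.6,19.6,88.4,0.6])

```text
time_s: 1.15
position: [0.4629, -0.0488, 0.2047]
tcp_rot: [3.082, 0.235, 0.563]
force: [0.5, 0.2, 0.6]
opening: 0.0569
grip_force: 0.0
```

```bash
python3 - <<'E'
from go import *
s=manip.read_state();print(s['time_s'],s['q'],s['position'],Ro.from_rotvec(s['tcp_rot']).as_matrix().round(2))
t=tabpos(P[3],.003);R=rot(65)
print(rel(t,R,back=.08)); print(rel(t,R,back=.0))
E
```

```text
1.15 [-0.32983383  0.16986189  2.16673673  0.30018289  0.49009472  0.84596731] [ 0.46289262 -0.04881566  0.20474398] [[ 0.92  0.15  0.35]
 [ 0.15 -0.99  0.03]
 [ 0.35  0.03 -0.94]]
(array([-0.1, -0.4,  0.6]), array([-1.8,  4.3,  8.4]))
(array([ 5.6,  2.6, 80.4]), array([-1.8,  4.3,  8.4]))
```

arm_command(commands=[0,0,0,-1.8,4.3,8.4,0.6,0,0,0,-1.8,4.3,8.4,0.6,0,0,0,-1.8,4.3,8.4,0.6])

```text
time_s: 1.4
position: [0.4621, -0.0482, 0.2044]
tcp_rot: [-3.066, -0.006, -0.676]
force: [-0.2, -1.4, 0.2]
opening: 0.0569
grip_force: 0.0
```

```bash
python3 - <<'E'
from go import *
s=manip.read_state();print(s['q'].round(2))
t=tabpos(P[3],.003);R=rot(65)
print(rel(t,R,back=.08)); print(rel(t,R,back=.0))
w=cp('wrist');a=manip.get_image('wrist')[:,:,::-1]
b=manip.get_image('side')[:,:,::-1][200:360,280:440]
print('tab in wrist',proj(w,t),'tip pt',proj(w,tabpos(P[3],.014)),'side',(proj(cp('side'),t)-[280,200])*2)
cv2.imwrite('pics/a.png',np.hstack([cv2.resize(a,(427,320)),cv2.resize(b,(320,320),interpolation=2)]))
E
```

```text
[-0.33  0.15  2.22  0.38  0.38  0.91]
(array([0.6, 0.2, 0.6]), array([-0.1,  0.1,  0.2]))
(array([ 0.8,  0.4, 80.6]), array([-0.1,  0.1,  0.2]))
tab in wrist [[318.59873283 248.91906243]] tip pt [[318.57307399 264.64873865]] side [[ 96.76853151 123.97992494]]
```

View pics/a.png

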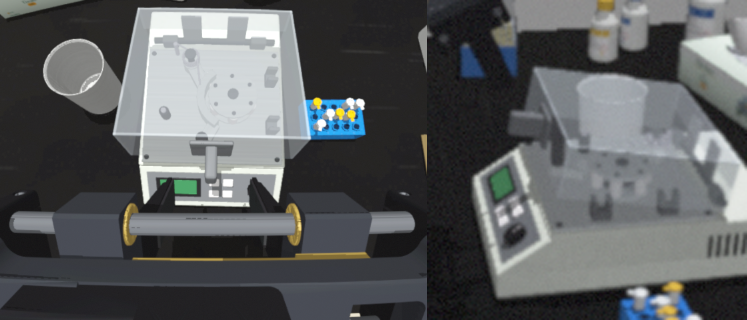

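The wrist picture shows the grey tab at about (212,160) of the reduced view, matching the fit and centred between the fingers; beaker left, rack right. I'll descend and grip.

arm_command(commands=[1,0.4,30,0,0,0,0.6,1,0.4,55,0,0,0,0.6,1,0.4,75,0,0,0,0.6,1,0.4,81,0,0,0,0.6,1,0.4,81,0,0,0,0.2,1,0.4,81,0,0,0,0,1,0.4,81,0,0,0,0,1,0.4,81,0,0,0,0,1,0.4,81,0,0,0,0,1,0.4,81,0,0,0,0])

```text
time_s: 2.33
position: [0.4978, -0.0479, 0.1313]
tcp_rot: [-3.065, -0.012, -0.674]
force: [-2.1, 4.6, -1.4]
opening: 0.0402
grip_force: 30.3
```

```bash
cat > arc.py <<'E'
from go import *
import sys
# arc rows: from current grasp pose, rotate rigidly about the hinge by steps
def arc(angles,k=1.0):
    s=manip.read_state();p=s['position'];R=Ro.from_rotvec(s['tcp_rot']).as_matrix()
    gp=p+R[:,2]*manip.tcp_to_grasp; h=np.array([HX,gp[1],HZ])
    for d in angles:
        Q=Ro.from_rotvec([0,d,0]).as_matrix(); Qt=Ro.from_rotvec([0,k*d,0]).as_matrix()
        g2=h+Q@(gp-h); print(round(np.degrees(d),1),*[list(map(float,v)) for v in rel(g2,Qt@R,ref=(p,R))])
    v=gp-h; print('gp',gp,'r',np.hypot(v[0],v[2]),'theta',np.arctan2(v[2],-v[0])-np.arctan2(.026,.199))
    print(s['q'].round(2),s['opening'],s['force'])
E
python3 -c "
from arc import *
arc(np.radians(np.arange(4,42,4)))"
```

```text
4.0 [8.5, 0.0, -9.9] [0.0, -4.0, 0.0]
8.0 [17.7, 0.0, -19.2] [0.1, -8.0, 0.0]
12.0 [27.6, 0.1, -27.8] [0.1, -12.0, 0.1]
16.0 [38.0, 0.1, -35.7] [0.1, -16.0, 0.1]
20.0 [48.9, 0.2, -42.8] [0.1, -20.0, 0.1]
24.0 [60.3, 0.2, -49.2] [0.2, -24.0, 0.1]
28.0 [72.2, 0.3, -54.8] [0.2, -28.0, 0.1]
32.0 [84.3, 0.3, -59.5] [0.2, -32.0, 0.1]
36.0 [96.8, 0.4, -63.4] [0.3, -36.0, 0.2]
40.0 [109.5, 0.5, -66.4] [0.3, -40.0, 0.2]
gp [ 0.48995179 -0.04797379  0.14837944] r 0.1995487828365809 theta 0.1880142070734274
[-0.3   0.35  2.23  0.72  0.2   0.58] 0.04016094717115543 [-2.07682993  4.6306679  -1.36675657]
```

The opening is 40 mm, not 12: the fingertips have caught the wider base plate of the tab. I'll reopen, back out a little and regrip.

arm_command(commands=[0,0,0,0,0,0,0.6,0,0,0,0,0,0,0.6,-5,0,-10,0,0,0,0.6,-5,0,-10,0,0,0,0.3,-5,0,-10,0,0,0,0,-5,0,-10,0,0,0,0,-5,0,-10,0,0,0,0,-5,0,-10,0,0,0,0,-5,0,-10,0,0,0,0])

```text
time_s: 3.08
position: [0.4894, -0.0488, 0.1384]
tcp_rot: [-3.067, -0.009, -0.676]
force: [0.1, -0.7, 0.3]
opening: 0.0225
grip_force: 0.0
```

```bash
python3 -c "
from arc import *
arc(np.radians(np.arange(4,49,4)))
a=manip.get_image('wrist')[200:380,220:420,::-1]
b=manip.get_image('side')[:,:,::-1][200:360,280:440]
cv2.imwrite('pics/b.png',np.hstack([cv2.resize(a,(400,360)),cv2.resize(b,(360,360),interpolation=2)]))
"
```

```text
4.0 [9.3, 0.0, -10.2] [0.0, -4.0, 0.0]
8.0 [19.2, 0.1, -19.7] [0.0, -8.0, 0.0]
12.0 [29.8, 0.1, -28.5] [0.1, -12.0, 0.0]
16.0 [41.0, 0.1, -36.5] [0.1, -16.0, 0.0]
20.0 [52.7, 0.2, -43.7] [0.1, -20.0, 0.0]
24.0 [64.9, 0.2, -50.1] [0.1, -24.0, 0.1]
28.0 [77.5, 0.3, -55.7] [0.1, -28.0, 0.1]
32.0 [90.4, 0.3, -60.3] [0.2, -32.0, 0.1]
36.0 [103.7, 0.4, -64.0] [0.2, -36.0, 0.1]
40.0 [117.1, 0.5, -66.8] [0.2, -40.0, 0.1]
44.0 [130.8, 0.5, -68.7] [0.2, -44.0, 0.1]
48.0 [144.5, 0.6, -69.6] [0.3, -48.0, 0.1]
gp [ 0.48152481 -0.04884449  0.15548311] r 0.20981438549239928 theta 0.2076202511008257
[-0.31  0.32  2.25  0.69  0.2   0.61] 0.02245488535891469 [ 0.07181415 -0.71306002  0.33488531]
```

View pics/b.png

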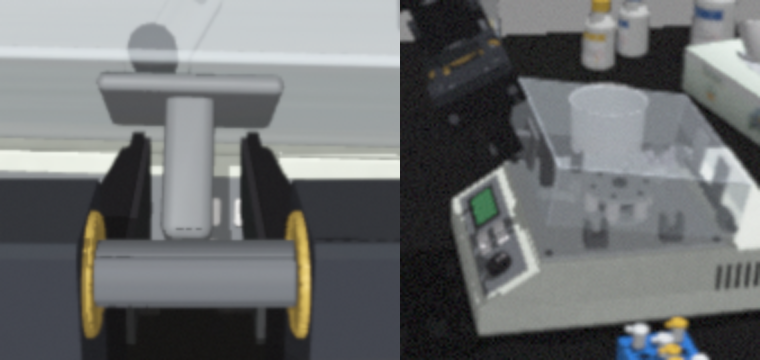

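The fingers straddle the tab clear of its base plate (wrist crop, tab at (188,170)). They are still closing; I'll finish closing and begin the arc gently.

arm_command(commands=[0,0,0,0,0,0,0,0,0,0,0,0,0,0,0,0,0,0,0,0,0,0,0,0,0,0,0,0,5,0,-5,0,-2,0,0,9.3,0,-10.2,0,-4,0,0,14,0,-15,0,-6,0,0,19.2,0,-19.7,0,-8,0,0,19.2,0,-19.7,0,-8,0,0])

```text
time_s: 3.93
position: [0.4989, -0.0473, 0.1652]
tcp_rot: [-3.106, -0.008, -0.457]
force: [1.6, 9.2, -1.3]
opening: 0.0117
grip_force: 30.1
```

```bash
python3 -c "
from arc import *
arc(np.radians(np.arange(4,41,4)))
"
```

```text
4.0 [9.3, 0.0, -10.2] [0.0, -4.0, 0.0]
8.0 [19.3, 0.0, -19.6] [0.0, -8.0, 0.0]
12.0 [29.9, 0.1, -28.4] [0.1, -12.0, 0.0]
16.0 [41.1, 0.1, -36.4] [0.1, -16.0, 0.1]
20.0 [52.8, 0.1, -43.6] [0.1, -20.0, 0.1]
24.0 [65.0, 0.2, -50.0] [0.1, -24.0, 0.1]
28.0 [77.6, 0.2, -55.5] [0.1, -28.0, 0.1]
32.0 [90.6, 0.2, -60.1] [0.2, -32.0, 0.1]
36.0 [103.8, 0.3, -63.8] [0.2, -36.0, 0.1]
40.0 [117.3, 0.4, -66.6] [0.2, -40.0, 0.1]
gp [ 0.49353484 -0.04738224  0.18322912] r 0.2098488574853836 theta 0.3518310203073386
[-0.27  0.3   2.1   0.18  0.47  1.15] 0.011694174023514794 [ 1.59318652  9.18353945 -1.27021696]
```

arm_command(commands=[9.3,-1,-10.2,0,-4,0,0,19.3,-1,-19.6,0,-8,0,0,29.9,-1,-28.4,0,-12,0,0,41.1,-1,-36.4,0,-16,0,0,52.8,-1,-43.6,0,-20,0,0,65,-1,-50,0,-24,0,0,77.6,-1,-55.5,0,-28,0,0,90.6,-1,-60.1,0,-32,0,0,103.8,-1,-63.8,0,-36,0,0,103.8,-1,-63.8,0,-36,0,0])

```text
time_s: 4.77
position: [0.5808, -0.0487, 0.2553]
tcp_rot: [3.093, 0.007, -0.531]
force: [-2.7, -8.9, 7.0]
opening: 0.0121
grip_force: 30.0
```

```bash
python3 -c "
from arc import *
arc(np.radians(np.arange(4,49,4)))
"
```

```text
4.0 [9.2, 0.1, -10.1] [0.0, -4.0, -0.0]
8.0 [19.1, 0.2, -19.6] [0.0, -8.0, -0.0]
12.0 [29.6, 0.2, -28.3] [0.0, -12.0, -0.0]
16.0 [40.7, 0.3, -36.3] [0.1, -16.0, -0.1]
20.0 [52.4, 0.4, -43.5] [0.1, -20.0, -0.1]
24.0 [64.5, 0.5, -49.9] [0.1, -24.0, -0.1]
28.0 [77.0, 0.5, -55.4] [0.1, -28.0, -0.1]
32.0 [89.9, 0.6, -60.0] [0.1, -32.0, -0.1]
36.0 [103.0, 0.7, -63.7] [0.1, -36.0, -0.1]
40.0 [116.4, 0.7, -66.5] [0.2, -40.0, -0.2]
44.0 [130.0, 0.8, -68.3] [0.2, -44.0, -0.2]
48.0 [143.6, 0.9, -69.2] [0.2, -48.0, -0.2]
gp [ 0.58704868 -0.04860432  0.2730723 ] r 0.20867029830054737 theta 0.9818812996503397
[-0.17  0.54  1.4  -0.06  1.54  1.41] 0.012072078148692357 [-2.7145291 -8.9420825  6.9826978]
```

```bash
python3 -c "
from arc import *
t=tabpos(.96,.007);R=rot(65);print(t)
for b in(.06,.0):print(rel(t,R,back=b))
"
```

```text
[ 0.58434869 -0.04826108  0.26720741]
(array([-29.5,  -0.4, -41.8]), array([ 0.1, 44.5,  0.3]))
(array([12.6, -0.4,  1. ]), array([ 0.1, 44.5,  0.3]))
```

arm_command(commands=[0,0,0,0,0,0,0.5,0,0,0,0,0,0,0.5,0,0,0,0,0,0,0.5,0,0,-30,0,0,0,0.5,0,0,-58,0,0,0,0.5,-29.5,0,-45,0,44.5,0,0.5,-29.5,0,-41.8,0,44.5,0,0.5,-29.5,0,-41.8,0,44.5,0,0.5,-29.5,0,-41.8,0,44.5,0,0.5,-29.5,0,-41.8,0,44.5,0,0.5,-29.5,0,-41.8,0,44.5,0,0.5,-29.5,0,-41.8,0,44.5,0,0.5])

```text
time_s: 5.77
position: [0.5626, -0.0469, 0.3051]
tcp_rot: [-3.062, -0.008, -0.7]
force: [0.3, 0.7, 0.7]
opening: 0.0477
grip_force: 0.0
```

```bash
python3 -c "
from arc import *
t=tabpos(.96,.007);R=rot(65)
for b in(.06,.0):print(rel(t,R,back=b))
w=cp('wrist');a=manip.get_image('wrist')[150:390,160:480,::-1]
print((proj(w,t)-[160,150])*1.25)
b=manip.get_image('side')[:,:,::-1][160:360,280:480]
cv2.imwrite('pics/c.png',np.hstack([cv2.resize(a,(400,300)),cv2.resize(b,(300,300),interpolation=2)]))
"
```

```text
(array([3.6, 1.4, 2.3]), array([-0.1, -0.8,  0.3]))
(array([ 2.9,  1.5, 62.3]), array([-0.1, -0.8,  0.3]))
[[200.55143802 129.94943218]]
```

View pics/c.png

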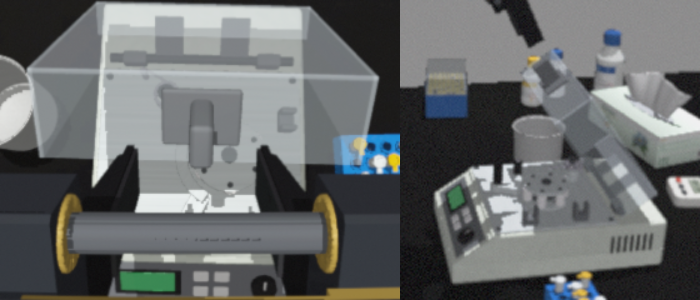

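The guard stays where left (~0.95 rad); the tab is at (202,130) of the crop, matching the prediction (200,130). Regrip.

arm_command(commands=[3,1.2,25,0,0,0,0.5,3,1.2,50,0,0,0,0.4,3,1.2,61,0,0,0,0.3,3,1.2,61,0,0,0,0,3,1.2,61,0,0,0,0,3,1.2,61,0,0,0,0,3,1.2,61,0,0,0,0,3,1.2,61,0,0,0,0,3,1.2,61,0,0,0,0,3,1.2,61,0,0,0,0])

```text
time_s: 6.7
position: [0.594, -0.0488, 0.2516]
tcp_rot: [-3.064, -0.008, -0.691]
force: [0.9, -4.9, 0.4]
opening: 0.0119
grip_force: 30.0
```

```bash
python3 -c "
from arc import *
arc(np.radians(np.arange(4,45,4)))
"
```

```text
4.0 [13.0, 0.1, 0.0] [0.0, -4.0, 0.0]
8.0 [26.0, 0.1, 1.0] [0.0, -8.0, 0.0]
12.0 [38.8, 0.2, 2.8] [0.1, -12.0, 0.0]
16.0 [51.6, 0.3, 5.5] [0.1, -16.0, 0.0]
20.0 [64.1, 0.3, 9.1] [0.1, -20.0, 0.0]
24.0 [76.3, 0.4, 13.6] [0.1, -24.0, 0.0]
28.0 [88.1, 0.5, 18.9] [0.1, -28.0, 0.0]
32.0 [99.6, 0.5, 25.1] [0.2, -32.0, 0.1]
36.0 [110.6, 0.6, 32.0] [0.2, -36.0, 0.1]
40.0 [121.1, 0.7, 39.6] [0.2, -40.0, 0.1]
44.0 [131.1, 0.7, 48.0] [0.2, -44.0, 0.1]
gp [ 0.58595052 -0.04879527  0.26853088] r 0.2051073591721855 theta 0.9672710215596383
[-0.24  0.27  1.89  0.2   0.56  1.18] 0.011935387934568012 [ 0.9451151  -4.87391275  0.36150058]
```

Gripped at 11.9 mm. Lift by 38° to about 1.63 rad.

arm_command(commands=[13,0,0,0,-4,0,0,26,0,1,0,-8,0,0,38.8,0,2.8,0,-12,0,0,51.6,0,5.5,0,-16,0,0,64.1,0,9.1,0,-20,0,0,76.3,0,13.6,0,-24,0,0,88.1,0,18.9,0,-28,0,0,99.6,0,25.1,0,-32,0,0,110.6,0,32,0,-36,0,0,116,0,35.8,0,-38,0,0,116,0,35.8,0,-38,0,0])

```text
time_s: 7.62
position: [0.7151, -0.0511, 0.2667]
tcp_rot: [3.116, 0.005, -0.352]
force: [-1.0, -17.3, -1.4]
opening: 0.0119
grip_force: 30.0
```

```bash
python3 -c "
from arc import *
arc(np.radians([2,4,6]))
"
```

```text
2.0 [6.4, 0.0, -0.1] [0.0, -2.0, -0.0]
4.0 [12.9, 0.0, 0.1] [0.0, -4.0, -0.0]
6.0 [19.3, 0.0, 0.4] [0.0, -6.0, -0.0]
gp [ 0.71932358 -0.05096135  0.28498803] r 0.20293386116919435 theta 1.6384000621252697
[-0.15  0.7   1.05 -0.04  1.62  1.42] 0.01192693892205812 [ -0.98074007 -17.30533043  -1.43623562]
```

arm_command(commands=[6.4,1,0,0,-2,0,0,6.4,1.5,0,0,-2,0,0,6.4,1.5,0,0,-2,0,0.4,6.4,1.5,0,0,-2,0,0.4,6.4,1.5,0,0,-2,0,0.4,6.4,1.5,-20,0,-2,0,0.4,6.4,1.5,-50,0,-2,0,0.4,6.4,1.5,-80,0,-2,0,0.4,6.4,1.5,-80,0,-2,0,0.4])

```text
time_s: 8.37
position: [0.7389, -0.0484, 0.3515]
tcp_rot: [3.116, 0.01, -0.386]
force: [0.3, 0.8, 1.1]
opening: 0.0381
grip_force: 0.0
```

```bash
python3 - <<'E'
from arc import *
W=fit.W
print('rotor',atz(W,(272,318),.111),'stop',atz(W,(250,212),.10))
s=manip.read_state();print(s['position'],s['time_s'])
a=np.radians(6.2);y=-np.array([-np.sin(a),np.cos(a),0]);z=np.array([0,0,-1.]);x=np.cross(y,z);R=np.stack([x,y,z],1);print(R.round(2))
post=np.array([.5316,-.0306,.116])
print('above',rel(post,R,back=.13))
b=manip.get_image('side')[:,:,::-1][130:360,280:540]
cv2.imwrite('pics/d.png',cv2.resize(b,None,fx=2.5,fy=2.5,interpolation=2))
E
```

```text
rotor [ 0.58604511 -0.07155188  0.111     ] stop [0.56991375 0.01674717 0.1       ]
[ 0.73885945 -0.04841957  0.35152722] 8.3667
[[ 0.99  0.11  0.  ]
 [ 0.11 -0.99  0.  ]
 [ 0.   -0.   -1.  ]]
above (array([-170.5,  -19.3,  171.1]), array([-0.7, 14.1, -5.8]))
```

View pics/d.png

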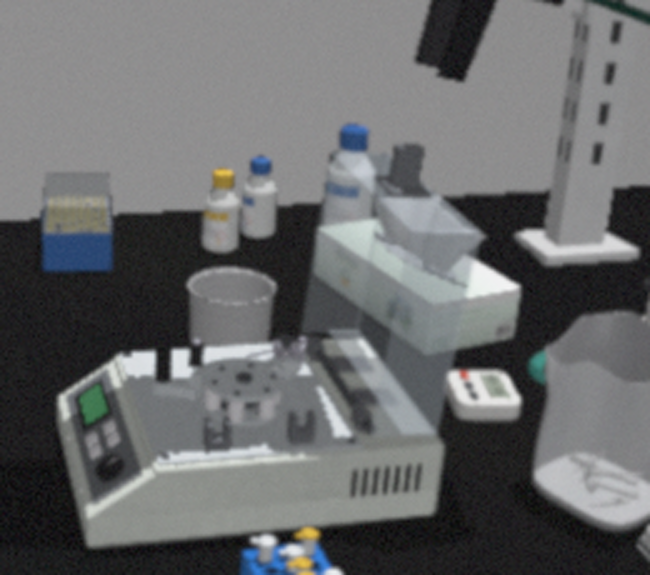

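The guard stands upright by itself (tab at (405,165) in the crop); the finger post is at (163,362), with the stop post behind it at (197,352). Now move above the post.

arm_command(commands=[-37,0,15,0,0,0,0.45,-74,0,30,0,0,0,0.45,-111,0,45,0,0,0,0.45,-111,0,45,0,7,0,0.45,-170,-19,130,-1,14,-6,0.45,-170.5,-19.3,171,-0.7,14.1,-5.8,0.45,-170.5,-19.3,171,-0.7,14.1,-5.8,0.45,-170.5,-19.3,171,-0.7,14.1,-5.8,0.45,-170.5,-19.3,171,-0.7,14.1,-5.8,0.45,-170.5,-19.3,171,-0.7,14.1,-5.8,0.45])

```text
time_s: 9.25
position: [0.5292, -0.0306, 0.2227]
tcp_rot: [-3.136, -0.169, 0.015]
force: [0.2, -0.8, 0.1]
opening: 0.0425
grip_force: 0.0
```

```bash
python3 - <<'E'
from arc import *
a=np.radians(6.2);y=-np.array([-np.sin(a),np.cos(a),0]);z=np.array([0,0,-1.]);x=np.cross(y,z);R=np.stack([x,y,z],1)
s=manip.read_state();print(s['position'],s['q'])
post=np.array([.5316,-.0306,.116])
for b in(.13,0):print(rel(post,R,back=b))
w=cp('wrist');a=manip.get_image('wrist')[:,:,::-1]
np.save('w1.npy',np.array(w,dtype=object),allow_pickle=True)
print(proj(w,[.5316,-.0306,.125]),proj(w,[.5316,-.0306,.095]))
cv2.imwrite('pics/e.png',a)
E
```

```text
[ 0.5291621  -0.03061149  0.22266276] [-1.81726005e-01  3.51360166e-01  1.77422049e+00 -1.60587035e-03
  1.02569979e+00  1.28221272e+00]
(array([ 2.4,  0.2, -4.6]), array([-0.1,  0.6, -0. ]))
(array([  3.6,   0.4, 125.4]), array([-0.1,  0.6, -0. ]))
[[318.55877721 231.96329275]] [[318.52616557 222.82770869]]
```

View pics/e.png

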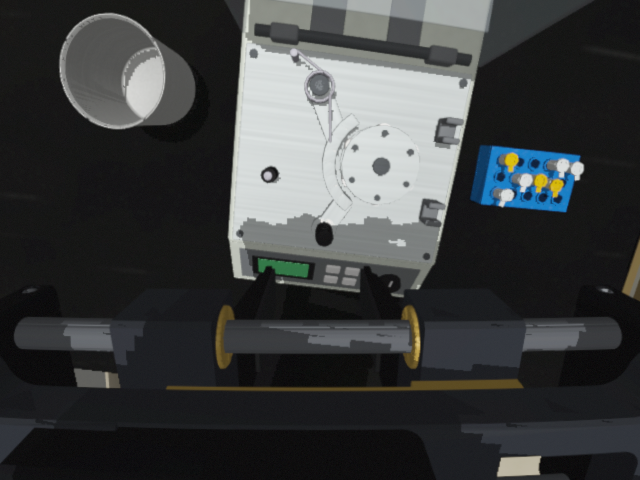

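The post is seen at about (324,234), slightly right of and nearer than predicted; check it in code by thresholding the dark blob and triangulating.

```bash
python3 - <<'E'
from arc import *
im=cv2.imread('pics/e.png',0)[205:256,295:355]
n,l,st,c=cv2.connectedComponentsWithStats((im<60).astype(np.uint8))
for i in range(1,n):
    if st[i][4]>80:print(st[i]+[295,205,0,0,0],c[i]+[295,205])
w=tuple(np.array(q,float) for q in np.load('w1.npy',allow_pickle=True))
b=c[1+np.argmax(st[1:,4])]+[295,205]
for z in(.11,.125):print(z,atz(w,b,z))
print(atz(w,(324,236),.125), 'stop',atz(w,(269,175),.10),'pivot',atz(w,(319,86),.1),'rotor',atz(w,(381,167),.111))
E
```

```text
[316 223  17  23 328] [323.67682927 234.15853659]
0.11 [ 0.52623504 -0.0353792   0.11      ]
0.125 [ 0.53029033 -0.0347      0.125     ]
[ 0.52885722 -0.03511244  0.125     ] stop [0.56787878 0.01351771 0.1       ] pivot [ 0.63924881 -0.01920564  0.1       ] rotor [ 0.58466779 -0.07326592  0.111     ]
```

arm_command(commands=[0,4,0,0,0.6,-1.5,0.4,0,4,40,0,0.6,-1.5,0.4,0,4,75,0,0.6,-1.5,0.4,0,4,100,0,0.6,-1.5,0.4,0,4,115,0,0.6,-1.5,0.4,0,4,125,0,0.6,-1.5,0.4,0,4,125,0,0.6,-1.5,0,0,4,125,0,0.6,-1.5,0,0,4,125,0,0.6,-1.5,0,0,4,125,0,0.6,-1.5,0,0,4,125,0,0.6,-1.5,0,0,4,125,0,0.6,-1.5,0])

```text
time_s: 10.3
position: [0.5296, -0.0353, 0.0987]
tcp_rot: [-3.134, -0.21, -0.006]
force: [-0.0, -3.4, 6.5]
opening: 0.0134
grip_force: 30.0
```

```bash
cat > sw.py <<'E'
from go import *
def sw(angs,piv=(.640,-.0188)):
    s=manip.read_state();p=s['position'];R=Ro.from_rotvec(s['tcp_rot']).as_matrix()
    v=p[:2]-piv;print('r',np.hypot(*v),'ang',np.degrees(np.arctan2(v[1],-v[0])),p,s['opening'],s['grip_force'],s['force'],s['time_s'])
    for d in angs:
        Q=Ro.from_rotvec([0,0,-np.radians(d)]).as_matrix();g=np.r_[np.array(piv)+(Q[:2,:2]@v),p[2]]
        print(d,(R.T@(g-p)*1000).round(1),np.degrees(Ro.from_matrix(R.T@Q@R).as_rotvec()).round(1))
E
python3 -c "
from sw import *
sw(range(3,37,3))"
```

```text
r 0.11167052429888842 ang -8.509498820451915 [ 0.52955882 -0.03532426  0.09868504] 0.0134088416177647 30.001034438610077 [-3.19135659e-03 -3.39638765e+00  6.53245587e+00] 10.3
3 [ 0.1 -5.8 -0. ] [-0. -0.  3.]
6 [  0.4 -11.7   0. ] [-0. -0.  6.]
9 [  1.1 -17.5   0. ] [-0. -0.  9.]
12 [  2.1 -23.3   0. ] [-0. -0. 12.]
15 [  3.4 -29.    0. ] [-0.1 -0.  15. ]
18 [  5.  -34.6   0. ] [-0.1 -0.  18. ]
21 [  6.8 -40.1   0. ] [-0.1 -0.  21. ]
24 [  9.  -45.6   0. ] [-0.1 -0.  24. ]
27 [ 11.4 -50.9   0. ] [-0.1 -0.  27. ]
30 [ 14.1 -56.    0. ] [-0.1 -0.  30. ]
33 [ 17.1 -61.1   0.1] [-0.1 -0.  33. ]
36 [ 20.4 -65.9   0.1] [-0.1 -0.  36. ]
```

arm_command(commands=[0.1,-5.8,-2,0,0,3,0,0.4,-11.7,-2,0,0,6,0,1.1,-17.5,-2,0,0,9,0,2.1,-23.3,-2,0,0,12,0,3.4,-29,-2,0,0,15,0,5,-34.6,-2,0,0,18,0,6.8,-40.1,-2,0,0,21,0,9,-45.6,-2,0,0,24,0,11.4,-50.9,-2,0,0,27,0,11.4,-50.9,-2,0,0,27,0])

```text
time_s: 11.13
position: [0.5345, 0.0165, 0.0991]
tcp_rot: [-3.096, 0.532, -0.005]
force: [7.2, -12.1, -15.9]
opening: 0.0133
grip_force: 30.0
```

```bash
python3 -c "
from sw import *
sw(range(1,9))"
```

```text
r 0.11122577132822488 ang 18.5270683394854 [0.53453866 0.01654228 0.09914566] 0.013284017884791988 29.995881021022797 [  7.15438173 -12.12553093 -15.9492877 ] 11.1333
1 [-0.  -1.9  0. ] [-0.  0.  1.]
2 [ 0.  -3.9  0. ] [-0.  0.  2.]
3 [ 0.1 -5.8  0. ] [-0.  0.  3.]
4 [ 0.1 -7.8  0. ] [-0.  0.  4.]
5 [ 0.3 -9.7  0. ] [-0.  0.  5.]
6 [  0.4 -11.6   0. ] [-0.  0.  6.]
7 [  0.6 -13.6   0. ] [-0.  0.  7.]
8 [  0.8 -15.5   0. ] [-0.  0.  8.]
```

arm_command(commands=[0.5,-1.9,1,0,0,1,0,1,-3.9,1.8,0,0,2,0,1,-5.8,1.8,0,0,3,0,1,-7.8,1.8,0,0,4,0,1.2,-9.7,1.8,0,0,5,0,1.2,-9.7,1.8,0,0,5,0,1.2,-9.7,1.8,0,0,5,0])

```text
time_s: 11.72
position: [0.5376, 0.0244, 0.0987]
tcp_rot: [3.071, -0.661, 0.003]
force: [-2.7, -14.1, 6.6]
opening: 0.0135
grip_force: 30.0
```

```bash
python3 -c "
from sw import *
sw(range(1,4))"
```

```text
r 0.1111268383939759 ang 22.902831501222657 [0.53763372 0.02444717 0.09867751] 0.013485859745194608 30.001080930233 [ -2.66102495 -14.09794498   6.55338214] 11.7167
1 [-0.  -1.9  0. ] [-0.  0.  1.]
2 [-0.  -3.9  0. ] [-0.  0.  2.]
3 [ 0.  -5.8  0. ] [-0.  0.  3.]
```

arm_command(commands=[0,-1,-0.6,0,0,0.5,0,0,-2,-0.6,0,0,1,0,0,-2,-0.6,0,0,1,0])

```text
time_s: 11.97
position: [0.5378, 0.0248, 0.0987]
tcp_rot: [3.063, -0.687, 0.0]
force: [-5.5, -26.7, 1.6]
opening: 0.0132
grip_force: 30.0
```

```bash
python3 -c "
from sw import *
sw([])"
```

```text
r 0.11116762457510321 ang 23.113411644002003 [0.53775584 0.02483912 0.09874826] 0.013158065905219849 30.002031326293945 [ -5.46176501 -26.7154289    1.56640034] 11.9667
```

A 2 mm command gave 0.4 mm of motion and 13 N more: it's on the stop. Hold and check by camera.

arm_command(commands=[0,-0.5,0,0,0,0,0,0,-0.5,0,0,0,0,0,0,-0.5,0,0,0,0,0,0,-0.5,0,0,0,0,0,0,-0.5,0,0,0,0,0,0,-0.5,0,0,0,0,0])

```text
time_s: 12.47
position: [0.5378, 0.0249, 0.0987]
tcp_rot: [3.063, -0.686, -0.0]
force: [-6.3, -27.8, 2.2]
opening: 0.013
grip_force: 30.0
```

```bash
python3 -c "
from sw import *
sw([])
a=manip.get_image('wrist')[:,:,::-1]
b=manip.get_image('side')[:,:,::-1][130:370,260:480]
cv2.imwrite('pics/f.png',np.hstack([cv2.resize(a,(427,320)),cv2.resize(b,(293,320),interpolation=2)]))
"
```

```text
r 0.11115277669233296 ang 23.17698902549279 [0.53781798 0.0249467  0.09873838] 0.013040720649162639 30.002305805683136 [ -6.27465931 -27.81363268   2.19702857] 12.4667
```

View pics/f.png

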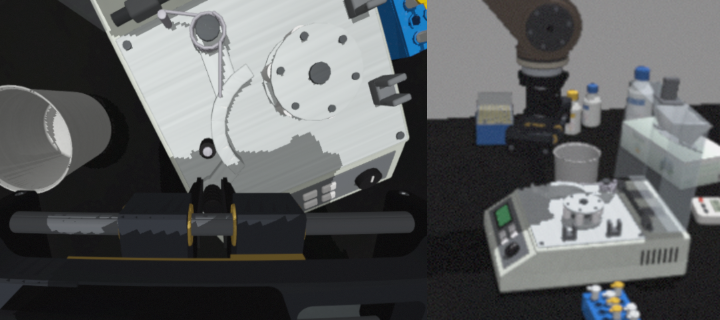

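The picture shows the post held between the fingers at about (210,190), the arm's edge against the stop post at (207,150), the shoe well away from the rotor, and the guard upright; beaker and rack are untouched.

```bash
python3 -c "
from workcell import manip
print(manip.job_done())"
```

```text
the job is handed in; nothing more can be done
None
```

The guard stands open upright on its own. The track arm is held against its stop, gripped by the finger post with about 28 N of push. I handed the job in at about 12.5 s; the last pictures show the beaker and rack undisturbed, though I did not check the marker.

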